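Hook the square weldment onto the bench balancer

ROBOT

A 6-joint arm with a two-finger parallel gripper is mounted at the origin on the work surface. World frame = base frame: x ahead of the robot, y to its left, z up, the work surface at z = 0. Lengths are in m, angles in degrees, forces in N, time in s.
With the tool pointing down it reaches from about 0.3 to 0.85 m from the base axis. Payload 5.4 kg.
Tool frame: the origin (TCP) lies between the finger pads; the fingertips stand 14 mm ahead of it and the grasp point (between the pads) lies 5 mm behind it; z points along the fingers, y is the line along which they close (so a half turn about z gives the same grasp; the last joint's range is limited). The gripper opens to 85 mm and grips with 20 to 120 N. Pads are 22 mm wide; open, the fingers measure 114 mm over their backs; the gripper's body (76 mm by 85 mm) begins 54 mm behind the grasp point. The pads swing forward as they close: fully open they stand 13 mm farther back than shut.
Start: joints at [62.848, 9.076, 91.501, -0, 79.423, -12.038], TCP at [0.15, 0.555, 0.245] pointing down, gripper open.
Joint ranges: [-166.64, 166.64], [-54.1, 131.32], [10.49, 154.53], [-73.88, 253.88], [9.74, 151.15], [-171.62, 171.62]. Speed limits (degrees/s): [147.25, 147.25, 180, 180, 180, 180].

INTERFACE

Orientations are given as a 3x3 rotation matrix whose columns are the frame's x, y, z axes.
In Python, from station import ctrl gives the robot as it stands.
- The arm moves only by the shell command python3 -m crank 'ROWS' [OPENING] [FORCE]. ROWS is JSON, a list of rows, each a list of 6 numbers: the shift along the tool's x, y, z normalised to -1 to 1, where 1 is 400 mm, then the turn, a rotation vector about the tool's x, y, z normalised to -1 to 1, where 1 is 120 degrees. A call has 1 to 20 rows; each row shifts and turns the commanded pose from where the row before left it, along the tool's axes as they then stand; what a row does not reach is not made up. A row lasts 1/8 s, in which the tool goes at most 62.5 mm and 10.7 degrees, less where a joint would pass 70% of its speed; a pose out of reach is approached as far as the arm can. A call with a number of a shift or a turn outside -1 to 1 is refused whole. A call with a gripper value outside its range is refused whole. OPENING is the opening, from 0 (shut) to 1 (fully open), set as the call begins (- or left out, the last holds). The fingers move at their own pace and stop on an object; FORCE is the grip in N (left out, the last holds). Time passes only in rows, so rows that do not move let the fingers close. It gives the time, the measured TCP pose, the force, the opening and the grip force at its end, in the units of the state.
- ctrl.read_state(): the state, without advancing time (a new reading comes with each control period).
- ctrl.get_image(name): name is "scene" or "top"; returns the picture (400x640x3 uint8, blue, green, red); there is no depth.
- ctrl.camera_model(name): a dict with "fx", "fy", "cx", "cy" (pixels), "distortion" ([k1, k2, p1, p2, k3] as OpenCV has them; the pictures are not rectified), "position" and "orientation" of the camera in the world. Camera axes: x right, y down, z forward; pixel columns grow to the right and rows downward; lengths in m; the calibration is good to about 2 mm. A picture is of the moment at which its call begins. camera_model takes no time and is no camera call.
- ctrl.finish_job(): hands the job in; it is judged then, once.
The state is a dict: "t": time; "joints": joint angles; "qd": joint speeds; "tau": joint torques, N m; "tool_pos": TCP position; "tcp_rot": TCP orientation; "force": force on the tool from outside, world axes, zero at the start; "torque": the same for the moment, N m; "grip_width": opening from 0.0 (shut) to 1.0 (fully open); "gripper_force": force on a finger pad.
Only numpy, scipy, OpenCV 4.12 (cv2) and the standard library are available. Lean on these libraries where they do the work, as an engineer would, in place of code of your own. Each camera call takes 0.05 s, during which the arm holds its last target. There are 200 camera calls.

TASK

Three finished weldments with carrying handles stand under the balancer's rail on the welding table. Take the balancer's sprung hook by its knob, pull it down, run it under the handle of the weldment with the square base, and let it up so that its own pull keeps it hooked on the handle. Leave that weldment standing where it is, and do not disturb the other two.

Things in the scene. Friction and masses are not known exactly. Their poses are not given: they have to be found in the camera images.
- hook: Steel balancer hook. Origin: middle of the top of its level finger, where a bar rests. Finger 16 mm wide (x), 12 thick, 36 mm flat along y; at its +y end a tip stands up 12 mm, at its -y end a back rises to a beam 75 mm above the origin that runs to +x. So its mouth faces +y: it goes under a bar by moving to +y. Never turns; moves only in z, and in y on a trolley (1 N friction) that stays where left.
- knob (a point): Middle of the hook's black upright knob (30 mm across, 48 mm tall), 115 mm straight above the hook's origin; the plate at its foot is 24 mm below this point. A spring draws the hook up with 2.5 N (top) to 5.5 N (bottom), 115 mm travel. It starts at the top, hook origin 175 mm above the table, clear of all parts. Its rail runs along y, 0.16 m beyond in +x, at 0.36 to 0.39 m height, and passes every part by 60 mm or more.
- square_part: Loose 0.95 kg steel weldment (the spring cannot lift it): square base 90 x 90 mm, 40 high, with a 10 mm round-bar handle. Origin: centre of underside. The level handle bar runs along the part's x over the origin, its underside 100 mm up; legs at x = +40 and -40 mm leave a window 70 wide, 60 high, open along the part's y. Turned up to 10 degrees; centre within 15 mm of the hook in x.
- round_part: Another weldment, to be left alone: round base 100 mm across, 40 mm high, with the same handle as the square one. Origin: centre of underside.
- bar_part: Another weldment, to be left alone: narrow flat-bar base 130 x 36 mm, 40 mm high, with the same handle. Origin: centre of underside. The three stand in a row along y under the hook, in any order, centres at least 150 mm apart.
Mind the look-alikes: they are no part of the job. What is shaped like the square_part but blue or red is not meant.

How it is judged:
By the outcome, as a careful person would: the job done as asked, in the order asked, and still so for the second after the job is handed in, with the robot touching nothing.
It also fails if it takes over 48 s, if anything falls off the work surface, if the arm or the gripper's body presses on something with over 40 N, if the wrist force passes 120 N, or if a joint passes its speed limit or range.

## Working session

There is one attempt and no reset: what is moved stays moved. The work goes in short steps, Python scripts to look and compute and a shell command to move; the robot and the scene stay as the last step left them, time stands still between calls to the robot, and variables do not carry over. Pictures are saved under pics/ and viewed, at most 10 in all, crops included, and the job is handed in when it is done.

```bash
mkdir -p pics; ls
python3 - <<'E'
from station import ctrl
import cv2,json
for n in("scene","top"):
    cv2.imwrite(f"pics/{n}0.png",ctrl.get_image(n)); print(n,ctrl.camera_model(n))
s=ctrl.read_state(); print(s["t"],s["tool_pos"],s["tcp_rot"],s["force"],s["grip_width"])
E
```

```text
pics
scene {'fx': 385.5294113685122, 'fy': 385.5294113685122, 'cx': 321.52396056873, 'cy': 201.0493433807384, 'distortion': array([-0.02203555,  0.        ,  0.        ,  0.        ,  0.        ]), 'position': array([0.29517611, 0.53424032, 0.84578739]), 'orientation': array([[-0.90504186, -0.32584496,  0.27335745],
       [-0.4252992 ,  0.68659773, -0.58966444],
       [ 0.00445258, -0.6499297 , -0.75998129]])}
top {'fx': 400.86129539870007, 'fy': 400.86129539870007, 'cx': 313.9731677687171, 'cy': 192.27420380220272, 'distortion': array([-0.09459994,  0.        ,  0.        ,  0.        ,  0.        ]), 'position': array([ 4.79694471e-01, -6.20638513e-04,  1.05848855e+00]), 'orientation': array([[-0.0259496 , -0.99948836,  0.0186988 ],
       [-0.99965993,  0.02589678, -0.0030614 ],
       [ 0.00257559, -0.01877189, -0.99982048]])}
0.1 [0.14970958 0.55462315 0.24439295] [[-9.65409440e-01  2.60737405e-01 -7.86258039e-04]
 [ 2.60738351e-01  9.65408253e-01 -1.55474319e-03]
 [ 3.53680294e-04 -1.70597138e-03 -9.99998482e-01]] [ 1.2651633  -0.05388788 -0.02912115] 0.9999517376344949
```

View pics/scene0.png

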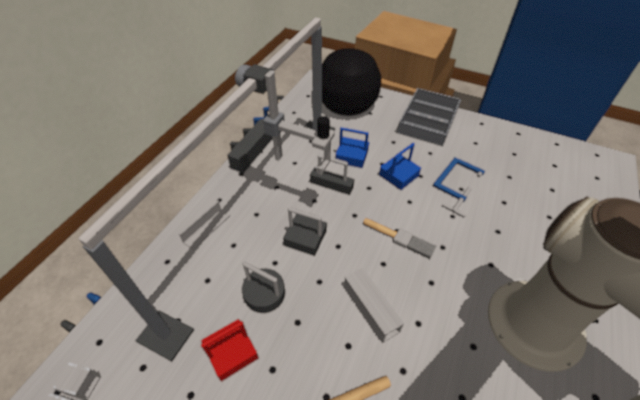

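View pics/top0.png

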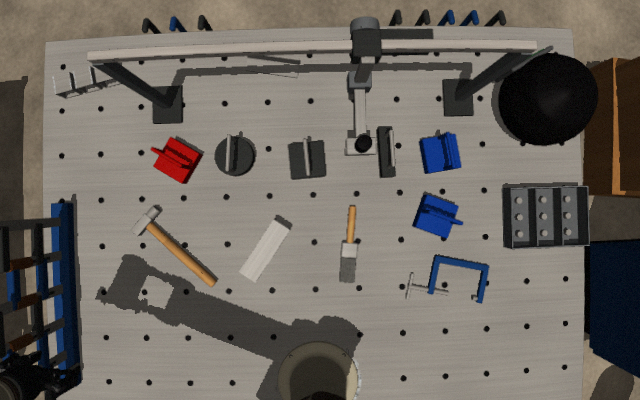

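The top view (+x is up, +y is left) shows these candidates:
- **Square base:** dark grey part at (307,159). This is my choice.
- **Round part:** (235,155).
- **Bar part:** (387,151).
- **Look-alikes:** red at (178,160), blue at (440,153) and (437,215).
- **Knob:** black, at (363,144). The large black ball at (548,98) is not the knob.

In the scene view the square part is at (305,232) and the knob at (323,128).

```bash
cat > h.py <<'E'
import numpy as np,cv2
from station import ctrl
def ray(n,uv):
    c=ctrl.camera_model(n);K=np.array([[c["fx"],0,c["cx"]],[0,c["fy"],c["cy"]],[0,0,1]])
    p=cv2.undistortPoints(np.array([[uv]],float),K,c["distortion"])[0,0]
    d=c["orientation"]@np.r_[p,1];return c["position"],d
def plane(n,uv,z):
    o,d=ray(n,uv);return o+d*(z-o[2])/d[2]
def tri(u1,u2):
    a,d=ray("top",u1);b,e=ray("scene",u2)
    s=np.linalg.lstsq(np.c_[d,-e],b-a,rcond=None)[0];P,Q=a+s[0]*d,b+s[1]*e
    return (P+Q)/2,np.linalg.norm(P-Q)
E
python3 - <<'E'
import cv2,numpy as np
t=cv2.imread("pics/top0.png");s=cv2.imread("pics/scene0.png")
a=cv2.resize(t[115:190,275:415],None,fx=5.7,fy=5.7,interpolation=cv2.INTER_CUBIC)[:,:798]
b=cv2.resize(s[105:255,250:365],None,fx=4,fy=4,interpolation=cv2.INTER_CUBIC)
cv2.imwrite("pics/ct.png",a);cv2.imwrite("pics/cs.png",b)
E
```

```text
(no output)
```

View pics/ct.png

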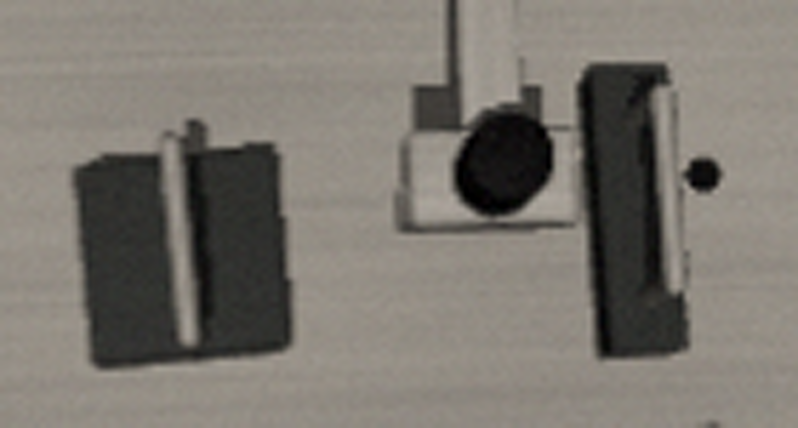

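View pics/cs.png

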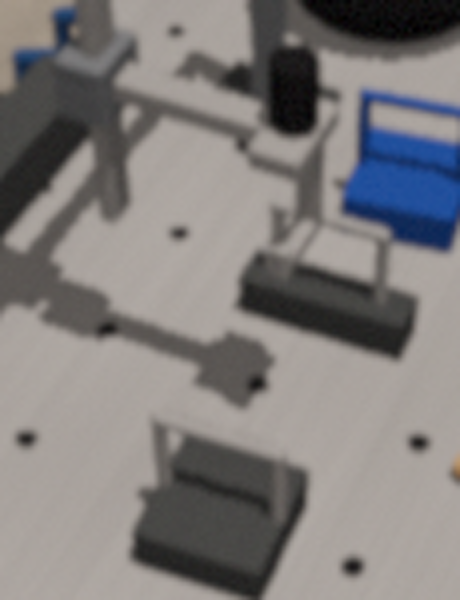

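The crops confirm the grey square base: its handle runs from crop (173,138) to (187,342), and the base is square rather than round or narrow. The knob's top disc is at crop (507,153), and the hook hangs between the square and bar parts.

Run:
```python
from h import *
c=lambda u,v:(275+u/5.7,115+v/5.7)
s=lambda u,v:(250+u/4,105+v/4)
np.set_printoptions(precision=4,suppress=True)
print("knob top",plane("top",c(507,153),.314),"scene",plane("scene",s(293,60),.314))
print("knob mid tri",tri(c(505,162),s(293,92)))
for n,p in dict(h1=(173,138),h2=(187,342),b1=(660,90),b2=(675,290)).items(): print(n,plane("top",c(*p),.110))
print("base corners",[plane("top",c(*p),.04)[:2] for p in ((78,165),(278,148),(290,346),(97,366))])
print("scene h",[plane("scene",s(*p),.108)[:2] for p in ((155,421),(283,458))])
# rows helper
st=ctrl.read_state();R=st["tcp_rot"];p=st["tool_pos"]
print(R.T@(np.array([plane("top",c(507,153),.314)[0],plane("top",c(507,153),.314)[1],.4])-p)/.4, np.degrees(np.arctan2(R[0,1],R[1,1])))
```

```text
knob top [ 0.5854 -0.0987  0.314 ] scene [ 0.5835 -0.0939  0.314 ]
knob mid tri (array([ 0.5867, -0.1017,  0.2849]), np.float64(0.00040068936057900586))
h1 [0.624  0.0137 0.11  ]
h2 [0.5387 0.01   0.11  ]
b1 [ 0.6395 -0.1907  0.11  ]
b2 [ 0.5554 -0.1942  0.11  ]
base corners [array([0.6237, 0.0576]), array([ 0.629 , -0.0321]), array([ 0.5401, -0.0351]), array([0.5334, 0.0512])]
scene h [array([0.6209, 0.0235]), array([0.5373, 0.0158])]
[-1.4773 -1.2934 -0.3873] 15.113844183900465
```

```bash
python3 -m crank '[[0,0,-0.13,0,0,-0.063],[0,0,-0.13,0,0,-0.063],[0,0,-0.13,0,0,0],[-0.068,-0.102,0,0,0,0],[-0.068,-0.102,0,0,0,0],[-0.068,-0.102,0,0,0,0],[-0.068,-0.102,0,0,0,0],[-0.068,-0.102,0,0,0,0],[-0.068,-0.102,0,0,0,0],[-0.068,-0.102,0,0,0,0],[-0.068,-0.102,0,0,0,0],[-0.068,-0.102,0,0,0,0],[-0.068,-0.102,0,0,0,0],[-0.068,-0.102,0,0,0,0],[-0.068,-0.102,0,0,0,0],[-0.068,-0.102,0,0,0,0],[-0.068,-0.102,0,0,0,0],[-0.068,-0.102,0,0,0,0]]' 1 30
python3 -m crank '[[-0.005,-0.003,0,0,0,0],[0,0,0,0,0,0],[0,0,0,0,0,0]]'
python3 -c "
from station import ctrl
print(ctrl.read_state())"
```

```text
t: 2.35
tool_pos: [0.5586, -0.0583, 0.4007]
tcp_rot: [[-1.0, 0.0, -0.001], [0.0, 1.0, 0.0], [0.001, 0.0, -1.0]]
force: [-0.1, -0.4, 0.2]
grip_width: 0.999
gripper_force: 0.0
t: 2.72
tool_pos: [0.5596, -0.0569, 0.4016]
tcp_rot: [[-1.0, -0.001, 0.0], [-0.001, 1.0, 0.0], [-0.0, 0.0, -1.0]]
force: [0.0, -0.2, -0.3]
grip_width: 1.0
gripper_force: 0.0
{'t': 2.725, 'joints': array([-1.81247495e+01,  4.20453744e+00,  7.94100605e+01,  1.36297201e-02,
        9.63743754e+01, -1.08208520e+02]), 'qd': array([ 0.11877495, -0.3586034 , -0.04110585, -0.02247014, -0.05345235,
       -0.06252562]), 'tau': array([-4.30018064e-01, -3.68904305e+01, -3.43667722e+01, -1.68300810e-02,
       -1.52412459e-02,  2.60218127e-03]), 'tool_pos': array([ 0.55958414, -0.05693551,  0.40159059]), 'tcp_rot': array([[-9.99998859e-01, -1.48851919e-03,  2.56443438e-04],
       [-1.48847695e-03,  9.99998879e-01,  1.64814456e-04],
       [-2.56688480e-04,  1.64432558e-04, -9.99999954e-01]]), 'force': array([ 0.01635646, -0.21196295, -0.31885382]), 'torque': array([-0.01724069,  0.0381829 ,  0.03179068]), 'gripper_force': 0.0, 'grip_width': 1.0004436116424706}
```

```bash
python3 -m crank '[[-0.033,-0.05,0,0,0,0],[-0.033,-0.05,0,0,0,0],[0,0,0.07,0,0,0],[0,0,0.07,0,0,0],[0,0,0.07,0,0,0],[0,0,0.071,0,0,0],[0,0,0,0,0,0],[0,0,0,0,0,0]]' 1 30
python3 - <<'E'
from h import *
t=ctrl.get_image("top");s=ctrl.get_image("scene")
a=cv2.resize(t[90:190,300:420],None,fx=3.5,fy=3.5);b=cv2.resize(s[75:175,260:375],None,fx=3.5,fy=3.5)
cv2.imwrite("pics/g1.png",np.hstack([a[:,:395],b[:,:400]]))
E
```

```text
t: 3.72
tool_pos: [0.5868, -0.0977, 0.2907]
tcp_rot: [[-1.0, -0.001, 0.002], [-0.001, 1.0, -0.001], [-0.002, -0.001, -1.0]]
force: [-0.6, -0.5, 0.1]
grip_width: 0.999
gripper_force: 0.0
```

View pics/g1.png

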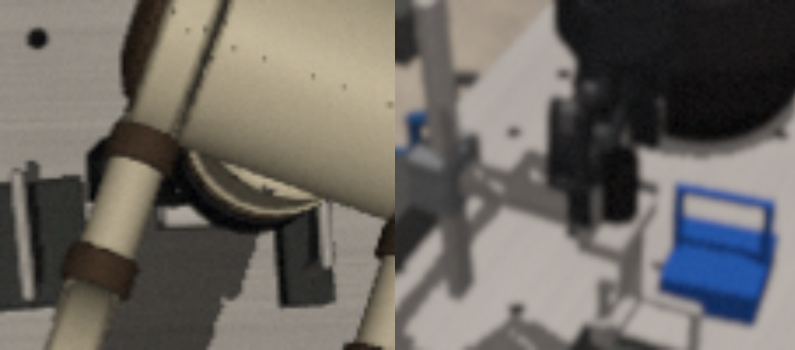

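The picture shows the fingers straddling the knob at about (590,195), clear of the foot plate. Next I close the gripper.

```bash
python3 -m crank '[[0,0,0,0,0,0],[0,0,0,0,0,0],[0,0,0,0,0,0],[0,0,0,0,0,0],[0,0,0,0,0,0],[0,0,0,0,0,0],[0,0,0,0,0,0],[0,0,0,0,0,0]]' 0 40
```

```text
t: 4.82
tool_pos: [0.5865, -0.0982, 0.2891]
tcp_rot: [[-1.0, -0.0, 0.0], [-0.0, 1.0, -0.0], [-0.0, -0.0, -1.0]]
force: [-1.5, -0.9, 2.5]
grip_width: 0.34
gripper_force: 39.9
```

```bash
python3 -m crank '[[0,0,0.032,0,0,0],[0,0,0.032,0,0,0],[0,0,0.032,0,0,0],[0,0,0.032,0,0,0],[0,0,0.032,0,0,0],[0,0,0.032,0,0,0],[0,0,0.032,0,0,0],[0,0,0.032,0,0,0],[0,0,0,0,0,0],[0,0,0,0,0,0],[0,0,0,0,0,0]]' 0 40
python3 - <<'E'
from h import *
s=ctrl.get_image("scene");t=ctrl.get_image("top")
a=cv2.resize(s[90:260,240:380],None,fx=3.5,fy=3.5,interpolation=cv2.INTER_CUBIC)[:590]
cv2.imwrite("pics/d1.png",a);cv2.imwrite("pics/d1full.png",t)
E
```

```text
t: 6.2
tool_pos: [0.5865, -0.0979, 0.1869]
tcp_rot: [[-1.0, -0.0, 0.0], [-0.0, 1.0, 0.0], [-0.0, 0.0, -1.0]]
force: [-0.6, -0.0, 5.2]
grip_width: 0.343
gripper_force: 40.2
```

View pics/d1.png

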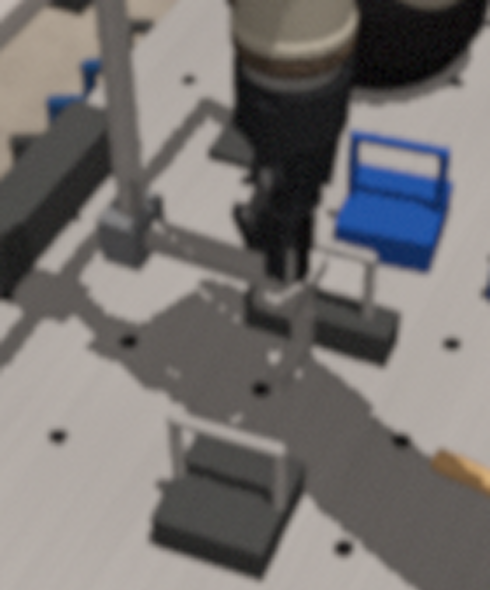

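The hook is down about 102 mm: the force is 5.2 N upward, and the finger is at (285,365) short of the square part. The finger height suits the window, so I run it in along +y.

```bash
python3 -m crank '[[0,0.0345,0,0,0,0],[0,0.0345,0,0,0,0],[0,0.0345,0,0,0,0],[0,0.0345,0,0,0,0],[0,0.0345,0,0,0,0],[0,0.0345,0,0,0,0],[0,0.0345,0,0,0,0],[0,0.0345,0,0,0,0],[0,0,0,0,0,0],[0,0,0,0,0,0],[0,0,0,0,0,0]]' 0 40
python3 - <<'E'
from h import *
s=ctrl.get_image("scene");t=ctrl.get_image("top")
a=cv2.resize(s[130:270,240:380],None,fx=4,fy=4,interpolation=cv2.INTER_CUBIC)
cv2.imwrite("pics/e1.png",a)
E
```

```text
t: 7.68
tool_pos: [0.5865, 0.0128, 0.187]
tcp_rot: [[-1.0, -0.0, 0.001], [-0.0, 1.0, 0.0], [-0.001, 0.0, -1.0]]
force: [-0.6, 1.5, 4.9]
grip_width: 0.34
gripper_force: 40.3
```

View pics/e1.png

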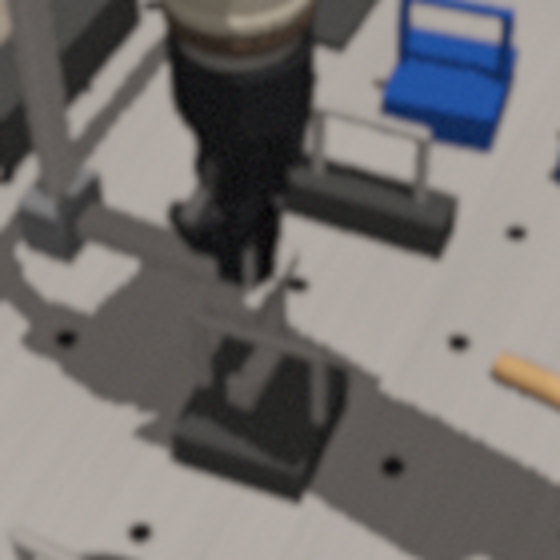

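The finger has passed under the handle: the tip at (243,390) is in front of the bar at (260,325), and the part has not moved. Next I let it up slowly.

```bash
python3 -m crank '[[0,0,-0.01,0,0,0],[0,0,-0.01,0,0,0],[0,0,-0.01,0,0,0],[0,0,-0.01,0,0,0],[0,0,-0.01,0,0,0],[0,0,0,0,0,0],[0,0,0,0,0,0]]' 0 40
python3 -m crank '[[0,0,-0.005,0,0,0],[0,0,-0.005,0,0,0],[0,0,0,0,0,0],[0,0,0,0,0,0]]' 0 40
python3 -m crank '[[0,0,-0.003,0,0,0],[0,0,0,0,0,0],[0,0,0,0,0,0]]' 0 40
```

```text
t: 8.65
tool_pos: [0.5865, 0.0123, 0.2067]
tcp_rot: [[-1.0, -0.0, 0.0], [-0.0, 1.0, -0.0], [-0.0, -0.0, -1.0]]
force: [-0.2, 1.7, 4.2]
grip_width: 0.341
gripper_force: 40.3
t: 9.15
tool_pos: [0.5865, 0.0123, 0.2106]
tcp_rot: [[-1.0, -0.0, 0.0], [-0.0, 1.0, -0.0], [-0.0, -0.0, -1.0]]
force: [0.0, 0.9, 4.9]
grip_width: 0.341
gripper_force: 40.3
t: 9.52
tool_pos: [0.5865, 0.0123, 0.2118]
tcp_rot: [[-1.0, -0.0, 0.0], [-0.0, 1.0, -0.0], [-0.0, -0.0, -1.0]]
force: [1.5, 1.1, 4.9]
grip_width: 0.34
gripper_force: 40.3
```

```bash
python3 -m crank '[[0,0,-0.003,0,0,0],[0,0,0,0,0,0],[0,0,0,0,0,0]]' 0 40
python3 -m crank '[[0,0,-0.002,0,0,0],[0,0,0,0,0,0],[0,0,0,0,0,0]]' 0 40
```

```text
t: 9.9
tool_pos: [0.5865, 0.0123, 0.213]
tcp_rot: [[-1.0, -0.0, 0.0], [-0.0, 1.0, -0.0], [-0.0, -0.0, -1.0]]
force: [1.2, 0.1, 4.4]
grip_width: 0.341
gripper_force: 40.3
t: 10.28
tool_pos: [0.5865, 0.0123, 0.2138]
tcp_rot: [[-1.0, -0.0, 0.0], [-0.0, 1.0, -0.0], [-0.0, -0.0, -1.0]]
force: [2.0, -0.8, 4.4]
grip_width: 0.343
gripper_force: 40.3
```

```bash
python3 -m crank '[[0,0,-0.002,0,0,0],[0,0,0,0,0,0],[0,0,0,0,0,0]]' 0 40
python3 -m crank '[[0,0,-0.002,0,0,0],[0,0,0,0,0,0],[0,0,0,0,0,0]]' 0 40
```

```text
t: 10.65
tool_pos: [0.5864, 0.0123, 0.2143]
tcp_rot: [[-1.0, -0.0, 0.0], [-0.0, 1.0, -0.0], [-0.0, -0.0, -1.0]]
force: [3.2, 0.5, 3.3]
grip_width: 0.34
gripper_force: 40.1
t: 11.02
tool_pos: [0.5864, 0.0123, 0.2145]
tcp_rot: [[-1.0, -0.0, -0.0], [-0.0, 1.0, 0.0], [0.0, 0.0, -1.0]]
force: [6.5, -0.3, -1.0]
grip_width: 0.341
gripper_force: 39.8
```

Contact made: the spring load has moved from the gripper to the handle. I ease back slightly, then release.

```bash
python3 -m crank '[[0,0,0.002,0,0,0],[0,0,0,0,0,0],[0,0,0,0,0,0]]' 0 40
python3 -m crank '[[0,0,0,0,0,0],[0,0,0,0,0,0],[0,0,0,0,0,0],[0,0,0,0,0,0],[0,0,0,0,0,0],[0,0,0,0,0,0],[0,0,0,0,0,0]]' 0.9
python3 -m crank '[[0,0,-0.03,0,0,0],[0,0,-0.05,0,0,0],[0,0,-0.05,0,0,0],[0,0,-0.05,0,0,0],[0,0,-0.05,0,0,0],[0,0,-0.05,0,0,0],[0,0,-0.05,0,0,0],[0.1,0,0,0,0,0],[0.1,0,0,0,0,0],[0.1,0,0,0,0,0],[0.1,0,0,0,0,0],[0,0,0,0,0,0],[0,0,0,0,0,0]]'
python3 - <<'E'
from h import *
s=ctrl.get_image("scene");t=ctrl.get_image("top")
a=cv2.resize(s[130:270,240:380],None,fx=4,fy=4,interpolation=cv2.INTER_CUBIC)[:,:400]
b=cv2.resize(t[100:240,220:400],None,fx=2.2,fy=2.2)[:,:396]
b=cv2.copyMakeBorder(b,0,a.shape[0]-b.shape[0],0,0,cv2.BORDER_CONSTANT)
cv2.imwrite("pics/f1.png",np.hstack([a,b]))
E
```

```text
t: 11.4
tool_pos: [0.5864, 0.0123, 0.2144]
tcp_rot: [[-1.0, -0.0, 0.0], [-0.0, 1.0, -0.0], [-0.0, -0.0, -1.0]]
force: [3.9, 0.4, 0.3]
grip_width: 0.34
gripper_force: 39.9
t: 12.28
tool_pos: [0.5864, 0.0123, 0.2145]
tcp_rot: [[-1.0, -0.0, -0.0], [-0.0, 1.0, -0.0], [0.0, -0.0, -1.0]]
force: [0.0, 0.7, -0.0]
grip_width: 0.902
gripper_force: 0.0
t: 13.9
tool_pos: [0.4269, 0.0122, 0.3474]
tcp_rot: [[-1.0, 0.0, 0.002], [0.0, 1.0, -0.0], [-0.002, -0.0, -1.0]]
force: [-0.0, -0.1, -1.3]
grip_width: 0.899
gripper_force: 0.0
```

View pics/f1.png

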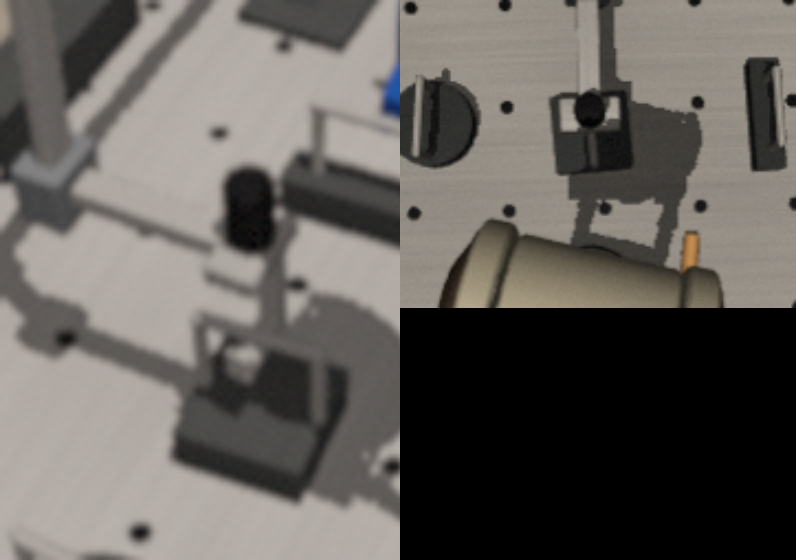

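The hook is seated under the handle, with its finger at (240,355) against the bar. The knob is held down at (250,210), the square part's corners are unchanged at (175,455) and (300,497), and the gripper is clear.

```bash
python3 -c "
from station import ctrl
print(ctrl.finish_job())"
```

```text
the job is handed in; nothing more can be done
None
```

The balancer hook is under the square-base weldment's handle, held there by its own spring, and the job was handed in at about 14 s; in the last picture the weldment hadn't visibly moved, and I never touched the other two.

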